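# Clear the parts-well flap and hold it open

## Robot

A 6-joint arm with a two-finger parallel gripper is mounted at the origin on the work surface. World frame = base frame: x ahead of the robot, y to its left, z up, the work surface at z = 0. Lengths are in mm, angles in rad, forces in N, time in s.
With the tool pointing down it reaches from about 350 to 850 mm from the base axis. Payload 8.1 kg.
Tool frame: the origin (TCP) lies at the very end of the fingers, on their centre line; the grasp point (between the pads) lies 19 mm behind it; x points along the fingers, z is the direction in which the jaws open and shut, and the axes are right-handed (so a half turn about x gives the same grasp; the last joint's range is limited). The gripper opens to 85 mm and grips with 20 to 120 N. Pads are 22 mm wide; open, the fingers measure 114 mm over their backs; the gripper's body (76 mm by 85 mm) begins 54 mm behind the grasp point. The pads swing forward as they close: fully open they stand 13 mm farther back than shut.
Start: joints at [1.25, 0.13, 1.488, -0, 1.523, -0.085], TCP at [140.15, 583.407, 231.292] pointing down, gripper open.
Joint ranges: [-2.96, 2.96], [-0.89, 2.26], [0.02, 2.5], [-1.34, 4.48], [0, 2.73], [-2.66, 2.66]. Speed limits (rad/s): [2.39, 2.39, 2.79, 3.14, 3.14, 3.14].

## Interface

Orientations are given as a 3x3 rotation matrix whose columns are the frame's x, y, z axes.
In Python, from station import move_to, move_l, movej, open_jaws, clamp, pause, ik, observe, capture, PlanningError, hand_in, masks_of, spot_point gives the robot as it stands. Calls block until the motion is done:
- move_to(position, orientation): joint-space move of the TCP to a pose.
- move_l(position, orientation=None, vel=150): straight line of the TCP; orientation=None keeps the orientation; vel is the mean speed in mm/s.
- movej(angles): joint-space move.
- open_jaws() and clamp(): open the fingers fully, or close them until they stop; the grip force is fixed at half the most.
- pause(seconds).
- ik(position, orientation): joint angles nearest the present ones, or None.
- observe(): the state.
- capture(name): name is "side" or "top" or "wrist"; returns a dict with "frame" (400x640x3 uint8, red, green, blue), "mtx" (3x3 intrinsics, pixels), "position" and "attitude" of the camera in the world; the wrist camera has in their place "T_tool_cam" (4x4, takes a point from camera to tool coordinates, whose origin is the TCP and whose axes are the tool frame's). Camera axes: x right, y down, z forward; pixel columns grow to the right and rows downward; lengths in mm; the calibration is good to about 2 mm. The wrist camera is an equidistant fisheye: a pixel r from the principal point sees the ray r / f radians off the axis. A picture is of the moment at which its call begins: read the wrist's pose just before it. There is no depth.
A pose or a line that the arm cannot do raises PlanningError and nothing moves.
- hand_in(): hands the job in, once; it reports no verdict.
Trained networks look in a picture, given as the dict that the camera call returned (one of the last four; its "shot" number tells which), for a name from the list of things; names that differ only in an ending like _2 or _b are one class to them, and where a whole thing is asked for, a point or a joint stands for the part that bears it (a point fixed in the world has none). Each returns a list of dicts, best first, with "confidence" (0 to 1); they miss things now and then, are a little off and sometimes report something else, mostly with a low value. They report only what shows in the picture. A call takes as long as a camera call. They do not tell look-alikes from the thing itself.
- masks_of(target, picture): "region" (400x640 bool, what is visible of it).
- spot_point(target, picture): "position" ([x, y, z] in mm, in world coordinates, good to about 4 mm: a listed point, or the origin of a listed thing).
The state is a dict: "time": time; "q": joint angles; "qvel": joint speeds; "joint_torque": joint torques, N m; "ee_pos": TCP position; "eef_rot": TCP orientation; "contact_force": force on the tool from outside, world axes, zero at the start; "wrist_torque": the same for the moment, N m; "opening": finger opening in mm.
Only numpy, scipy, OpenCV 4.12 (cv2) and the standard library are available. Lean on these libraries where they do the work, as an engineer would, in place of code of your own. Each camera call takes 0.05 s, during which the arm holds its last target. There are 200 camera calls.

## Task

The yellow oil bottle has tipped over in the bottle lane and leans on the sprung flap of the parts well: stand it upright again on the lane floor, in its gap among the other bottles, and let go of it. Then lift the flap and hold it open steadily at 60 degrees from shut, so that I can reach into the well with both hands; it springs shut if let go, so finish while still holding it there. Leave the other bottles standing in their places and the parts around the console undisturbed.

Things in the scene. Friction and masses are not known exactly. Their poses are not given: they have to be found in the camera images.
- console: Fixed grey steel parts-well box, 210 (x) by 190 (y) by 60 mm high, open on top, covered by the flap. Origin: centre of its underside, on the work surface; x points from the flap's free front edge to its hinge (at zero yaw away from the robot), y left, z up. The bottle lane runs along x on its -y side. Its position and yaw vary.
- lane_mid (a point): Middle of the bottle lane's floor, at (0, -0.132, 0.004) in the console's frame. The lane is a channel 277 mm long (x); floor 4 mm above the work surface; from the box wall (y = -0.095; the flap overhangs it to -0.098) to an outer lip (y = -0.167). Lips 10 mm high. Three bottle places: at x = -0.085, 0, 0.085 and y = -0.132 in the console's frame; which bottle has which place varies.
- hinge_line (a point): Middle of the flap's hinge axis, on the console at (0.105, 0, 0.062) in its frame; the axis runs along the console's y.
- flap_hinge (a joint): Opening angle of the flap in rad: 0 shut (level), growing as the front edge rises and swings back over the hinge; stop at 1.40. Wanted: 60 degrees = 1.047. A torsion spring (0.25 N m when shut, 0.35 N m more per rad) and the flap's weight (about 0.5 kg) pull it shut: about 4 to 6 N at the pull.
- flap: Steel flap, level when shut: 214 mm front to back, 196 mm wide, 4 mm thick, top 64 mm above the work surface, with a 14 mm folded-down front edge and a black U-shaped pull on top. Origin on the hinge axis (same point as point hinge_line); x points from the front edge to the hinge, z out of the top face.
- flap_pull (a point): Middle of the pull's crossbar: a round black bar 12 mm thick, 110 mm long along the flap's y, its centre 42 mm above the middle of the plate (34 mm free underneath) and 175 mm from the hinge axis: at (-0.175, 0, 0.042) in the flap's frame. Pinched from front and back, the bar can turn between the finger pads.
- oil_bottle: The tipped bottle: yellow, flat-sided, white label, red cap, closed, about 140 g. Body 34 mm (its x, along the lane) by 40 mm (its y) by 106 mm high, then neck and cap, 146 mm in all. Origin on its axis 58 mm above its foot; z towards the cap. It leans about 46 degrees over to the flap (console's +y), foot edge in the lane near the outer lip, side on the flap's edge.
- white_bottle: Neighbour standing in the lane: white bottle, blue band and cap; same shape, size and origin as the oil bottle.
- green_bottle: Neighbour standing in the lane: green bottle, white label, black cap; same shape, size and origin as the oil bottle.
- caster_tire: Blue rubber caster tire lying flat on the trolley, 125 mm across, 30 mm high; origin at the centre of its underside. Leave alone.
- lever_extension: Black plastic brake lever extension lying on the trolley, about 165 mm long (its x), 28 mm wide, 24 mm high; origin under its middle. Leave alone.
- hex_nut: Large brass hex nut lying flat, 36 mm across flats, 18 mm high; origin at the centre of its underside. Leave alone.
- handrim_bolt: Chrome handrim bolt standing on its head, 56 mm tall, head 27 mm across; origin at the centre of its underside. Leave alone.
- spanner: Steel spanner lying on the trolley, 170 mm long (its x), origin under its middle. Leave alone.
Not all that is in view belongs to the job. Of the things like the oil_bottle, leave any that is purple; of the rest the smaller one is meant.

How it is judged:
By the outcome, as a careful person would: the job done as asked, in the order asked, and still so for the second after the job is handed in, while the arm keeps its last pose, push and grip.
It also fails if it takes over 48 s, if anything falls off the work surface, if the arm or the gripper's body presses on something with over 40 N, if the wrist force passes 120 N, or if a joint passes its speed limit or range.

## Working session

There is one attempt and no reset: what is moved stays moved. The work goes in short steps, each a Python script; the robot and the scene stay as the last script left them, time stands still between calls to the robot, and variables do not carry over. Pictures are saved under pics/ and viewed, about 8 in all and at most 12, crops included, and the job is handed in when it is done.

```bash
ls; mkdir -p pics; python3 - <<'E'
from station import *
import cv2, numpy as np
s=observe();print(s['time'],s['ee_pos'],s['opening'])
a=capture("side");b=capture("top")
for n,p in(("side",a),("top",b)):
    cv2.imwrite(f"pics/{n}0.png",p["frame"][:,:,::-1])
    print(n,p["position"],np.round(p["attitude"],3).tolist(),p["mtx"].tolist())
    for t in["lane_mid","hinge_line","flap_pull","console","oil_bottle","white_bottle","green_bottle"]:
        for d in spot_point(t,p)[:3]: print(t,np.round(d["position"],1),round(d["confidence"],2))
print(observe()['time'])
E
```

```text
pics
0.0 [139.98991487 582.84359544 230.19971061] 85.47880153585731
side [ 171.05323796 -656.25435818  902.51461631] [[0.875, -0.364, 0.319], [-0.484, -0.657, 0.578], [-0.001, -0.66, -0.751]] [[364.4259351693249, 0.0, 316.667417899474], [0.0, 364.4259351693249, 192.74526800402734], [0.0, 0.0, 1.0]]
lane_mid [582.5 -92.7   5.8] 0.66
lane_mid [650.  423.1   2. ] 0.53
hinge_line [689.4  46.4  62.6] 0.97
hinge_line [684.2  43.2  65.6] 0.5
flap_pull [515.7  42.4 101.2] 0.66
console [589.3  42.3   2.1] 0.95
oil_bottle [ 310.4 -156.9   18.3] 0.89
oil_bottle [ 514.5 -279.6   21.8] 0.73
oil_bottle [589.  -93.   59.1] 0.69
white_bottle [672.9 -82.4  62. ] 0.94
white_bottle [651.9 422.   -2. ] 0.61
white_bottle [688.8  44.4  62.7] 0.4
green_bottle [502.  -89.7  56.9] 0.64
top [ 228.63129309  -49.8939909  1290.06928316] [[0.018, -0.977, 0.213], [-1.0, -0.018, 0.0], [0.004, -0.213, -0.977]] [[406.37326888375134, 0.0, 316.76846278603176], [0.0, 406.37326888375134, 190.68346369030547], [0.0, 0.0, 1.0]]
lane_mid [ 5.804e+02 -8.910e+01 -2.000e-01] 0.86
hinge_line [688.2  47.6  63.4] 0.84
hinge_line [500.6 -92.6  61.8] 0.3
flap_pull [514.9  39.9 106.4] 0.83
console [584.6  44.3   0.7] 0.81
console [ 573.4 -553.5   -0.8] 0.15
oil_bottle [ 310.3 -158.8   18.6] 0.94
oil_bottle [587.  -89.2  58.5] 0.69
oil_bottle [ 522.2 -277.1   24.9] 0.68
white_bottle [675.4 -86.3  65.1] 0.85
white_bottle [517.2  39.2 103.9] 0.57
green_bottle [498.6 -91.4  61.9] 0.55
green_bottle [449.5 469.1   1.1] 0.23
green_bottle [672.2 -88.   61.5] 0.15
0.8
```

View pics/side0.png

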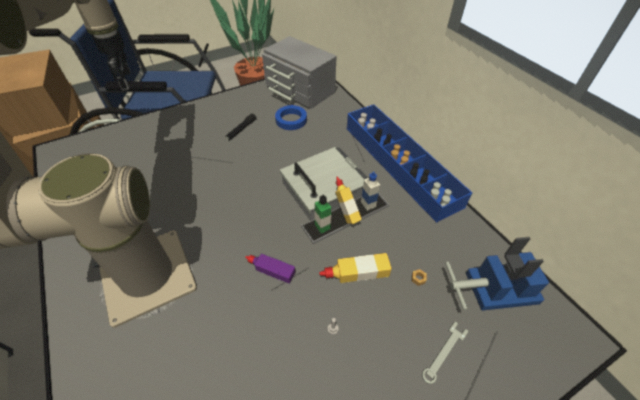

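View pics/top0.png

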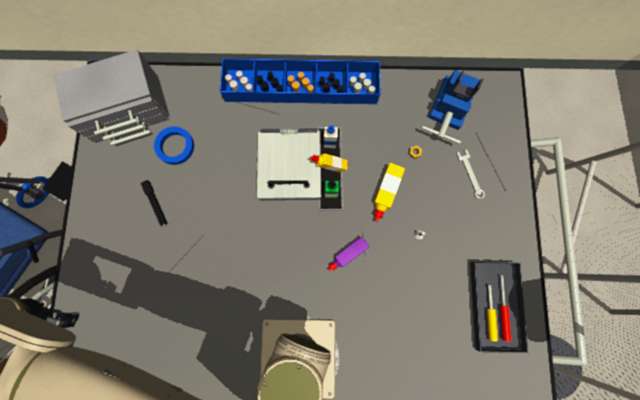

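```bash
cat > h.py <<'E'
from station import *
import cv2, numpy as np
from scipy.spatial.transform import Rotation as R
def ray(p,uv):
    K=p["mtx"];d=np.array([(uv[0]-K[0][2])/K[0][0],(uv[1]-K[1][2])/K[1][1],1]);d=np.array(p["attitude"])@d
    return np.array(p["position"]),d/np.linalg.norm(d)
def tri(rays):
    A=sum(np.eye(3)-np.outer(d,d) for o,d in rays);b=sum((np.eye(3)-np.outer(d,d))@o for o,d in rays)
    return np.linalg.solve(A,b)
E
python3 - <<'E'
from h import *
pts={"console":(0,0,0),"hinge_line":(105,0,62),"flap_pull":(-70,0,104),"lane_mid":(0,-132,4)}
pics=[capture(n) for n in("side","top")]
L=[];W=[]
near={"console":(587,43),"hinge_line":(689,47),"flap_pull":(515,41),"lane_mid":(582,-91),"white_bottle":(674,-84),"green_bottle":(500,-90)}
pts["white_bottle"]=(85,-132,62);pts["green_bottle"]=(-85,-132,62)
old=[(682.5*0+689.4,46.4),(688.2,47.6),(515.7,42.4),(514.9,39.9),(589.3,42.3),(584.6,44.3),(582.5,-92.7),(580.4,-89.1),(672.9,-82.4),(675.4,-86.3),(502,-89.7),(498.6,-91.4)]
ok=["hinge_line","flap_pull","console","lane_mid","white_bottle","green_bottle"]
for i,w in enumerate(old): L.append(pts[ok[i//2]][:2]);W.append(w)
for p in pics:
    for t in pts:
        for d in spot_point(t,p):
            if np.hypot(*(d["position"][:2]-np.array(near[t])))<15:
                L.append(pts[t][:2]);W.append(d["position"][:2]);break
L=np.array(L);W=np.array(W)
l0=L.mean(0);w0=W.mean(0);H=(L-l0).T@(W-w0);yaw=np.arctan2(H[0,1]-H[1,0],H[0,0]+H[1,1])
c,s=np.cos(yaw),np.sin(yaw);M=np.array([[c,-s],[s,c]]);o=w0-M@l0
print("origin",o,"yaw",yaw,"res",np.round(W-(L@M.T+o),1).tolist())
np.save("con.npy",[*o,yaw])
# bottle: red cap and yellow body centroids
rays=[[],[]]
for p,(x0,y0) in zip(pics,((345,200),(330,160))):
    f=cv2.cvtColor(p["frame"],cv2.COLOR_RGB2HSV);z=np.zeros((400,640),bool);z[y0-32:y0+32,x0-32:x0+32]=1
    m1=z&((f[...,0]<8)|(f[...,0]>172))&(f[...,1]>140)&(f[...,2]>60)
    ys,xs=np.nonzero(m1);rays[0].append(ray(p,(xs.mean(),ys.mean())));print(len(xs),xs.mean(),ys.mean())
    for d in masks_of("oil_bottle",p):
        if d["region"][y0-25:y0+25,x0-25:x0+25].sum()>.7*d["region"].sum():
            ys,xs=np.nonzero(d["region"]);print("mask",len(xs),xs.mean(),ys.mean())
    for d in spot_point("oil_bottle",p):print(d["position"],d["confidence"])
cap=tri(rays[0]);print("cap",cap)
u=M.T@(cap[:2]-o);print("cap in console",u)
E
```

```text
origin [583.92825207  42.41201945] yaw 0.020551645649112275 res [[0.5, 1.8], [-0.7, 3.0], [1.8, 1.4], [1.0, -1.1], [5.4, -0.1], [0.7, 1.9], [-4.1, -3.1], [-6.2, 0.5], [1.3, 5.4], [3.8, 1.5], [0.3, 1.6], [-3.1, -0.1], [2.4, 0.8], [1.3, -1.1], [1.0, -1.7], [-2.1, -6.2], [-0.5, 2.6], [1.2, -2.8], [2.3, 0.5], [-5.0, 1.4], [0.9, -3.2], [-1.7, -1.2], [1.8, -2.6], [-1.9, 0.7]]
30 338.73333333333335 181.56666666666666
mask 536 347.1026119402985 202.7910447761194
[311.3, -159.2, 17.8] 0.86
[518.3, -280.8, 25.0] 0.83
[591.4, -92.0, 58.2] 0.76
41 314.0975609756098 158.0487804878049
mask 472 329.9957627118644 161.95338983050848
[588.8, -89.0, 60.2] 0.94
[521.4, -274.4, 24.0] 0.84
[308.7, -154.8, 19.2] 0.68
cap [586.0844572  -39.8551237  111.14858032]
cap in console [  0.46514363 -82.29408061]
```

```bash
cat >> h.py <<'E'
o=np.array([584.0,42.4,0]);yaw=0.021
C=R.from_euler('z',yaw).as_matrix()
def W(l): return o+C@np.array(l,float)
def tool(t,sgn=1): # x down, tilted by t (rad, + : points toward console +y), jaws along console x
    x=np.array([0,np.sin(t),-np.cos(t)]);z=np.array([sgn,0,0.]);return C@np.column_stack([x,np.cross(z,x),z])
def tcp(g,M): return np.asarray(g)+19*M[:,0]
G=np.array([588,-71,84.]);B=np.array([589,-90.5,59.])
E
python3 - <<'E'
from h import *
for s in(1,-1):
    q=[ik(tcp(G+[0,0,90],tool(0,s)),tool(0,s)),ik(tcp(W([0,-136,95]),tool(.785,s)),tool(.785,s))]
    print(s,[None if a is None else np.round(a,2) for a in q])
s=1 if ik(tcp(G,tool(0,1)),tool(0,1)) is not None else -1
M=tool(0,s)
move_to(tcp(G+[0,0,110],M),M)
st=observe();p=capture("wrist");print(st["time"],st["ee_pos"],s)
cv2.imwrite("pics/w1.png",p["frame"][:,:,::-1]);print(np.round(p["T_tool_cam"],3).tolist(),p["mtx"])
for t in["oil_bottle","white_bottle","green_bottle","lane_mid","hinge_line","flap_pull"]:
    for d in spot_point(t,p)[:3]: print(t,np.round(d["position"],1),round(d["confidence"],2))
E
```

```text
1 [array([-0.21,  0.16,  1.6 , -0.  ,  1.38, -0.23]), array([-0.59,  0.58,  1.42,  0.62,  1.65, -0.73])]
-1 [None, array([-0.59,  0.58,  1.42,  0.62,  1.65,  2.41])]
4.5 [588.13613665 -70.11899054 175.10090481] 1
[[-0.001, -0.317, 0.948, -143.194], [0.0, -0.948, -0.317, 81.787], [1.0, 0.0, 0.001, -0.108], [0.0, 0.0, 0.0, 1.0]] [[309.70691629   0.         321.64420076]
 [  0.         309.70691629 198.6259613 ]
 [  0.           0.           1.        ]]
oil_bottle [588.4 -91.2  61.2] 0.87
oil_bottle [ 520.3 -275.    22.6] 0.65
oil_bottle [ 309.6 -154.7   20.7] 0.62
white_bottle [671.4 -94.1  56.5] 0.78
green_bottle [504.2 -90.7  60.9] 0.79
hinge_line [688.3  46.4  60.4] 0.64
flap_pull [514.4  43.2 106.7] 0.77
```

```bash
python3 - <<'E'
from h import *
M=tool(0)
move_l(tcp(G,M),M,vel=120)
print(np.round(observe()["contact_force"],1))
p=capture("wrist");cv2.imwrite("pics/w2.png",p["frame"][:,:,::-1])
clamp();s=observe();print(s["time"],s["opening"],np.round(s["contact_force"],1))
move_l(tcp(G+[0,0,15],M),M,vel=80)
s=observe();print(s["time"],s["opening"],np.round(s["contact_force"],1))
p=capture("wrist");cv2.imwrite("pics/w3.png",p["frame"][:,:,::-1])
a=cv2.imread("pics/w2.png");b=cv2.imread("pics/w3.png");cv2.imwrite("pics/w23.png",np.vstack([a[120:],b[120:]]))
E
```

```text
[-0.1 -0.3 -0.9]
6.4917 33.453197106701985 [-0.3 -0.4  2.7]
6.8333 33.06228040504077 [-0.1 -0.5 -1.4]
```

View pics/w23.png

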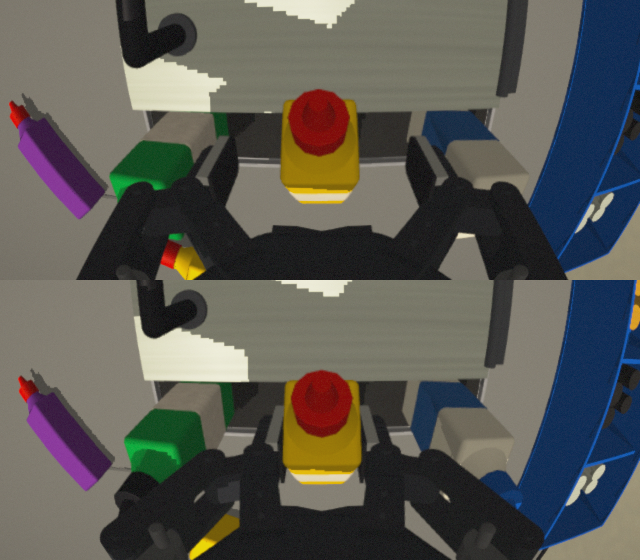

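```bash
cat >> h.py <<'E'
LEAN=np.deg2rad(44.5)
Rx=lambda a: C@R.from_euler('x',a).as_matrix()@C.T
def place(dz,a=LEAN):
    T=W([0.5,-132,62+dz]); return T+Rx(LEAN)@(G-B), tool(a)
E
python3 - <<'E'
from h import *
M=tool(0)
move_l(tcp(G+[0,0,38],M),M,vel=120)
g,M2=place(25);move_l(tcp(g,M2),M2,vel=60)
s=observe();print(s["time"],s["opening"],np.round(s["ee_pos"]-tcp(g,M2),1),np.round(s["contact_force"],1),s['q'])
a=capture("side");b=capture("wrist")
A=cv2.resize(a["frame"][120:270,240:440],(533,400),interpolation=3);Bm=cv2.resize(b["frame"],(0,0),fx=.4,fy=.4)
im=np.zeros((560,533,3),np.uint8);im[:400]=A;im[400:,:256]=Bm;cv2.imwrite("pics/s4.png",im[:,:,::-1])
for d in spot_point("oil_bottle",a)[:3]: print(np.round(d["position"],1),round(d["confidence"],2))
E
```

```text
8.15 33.593141823091024 [ 0.1  0.3 -0.3] [-0.1  0.3 -1.1] [-0.589834    0.54260769  1.42123544  0.61337867  1.66827213 -0.70712482]
[ 309.  -156.    17.8] 0.91
[ 517.9 -278.6   25. ] 0.73
[500.  -91.1  61.5] 0.7
```

View pics/s4.png

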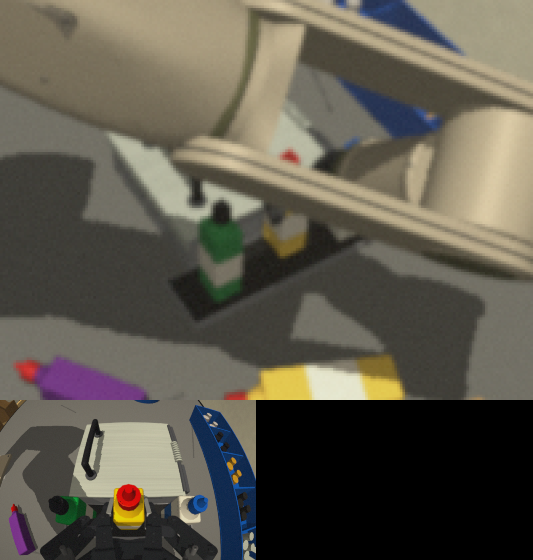

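```bash
python3 - <<'E'
from h import *
g,M=place(4);move_l(tcp(g,M),M,vel=60)
f0=observe()["contact_force"]
for dz in np.arange(3,-7,-1.):
    g,M=place(dz);move_l(tcp(g,M),M,vel=30);pause(.05);s=observe();f=s["contact_force"]-f0
    print(dz,np.round(f,1),np.round(s["wrist_torque"],2))
    if f[2]>4: break
g2,_=place(dz+1);move_l(tcp(g2,M),M,vel=30)
open_jaws();pause(.2);s=observe();print(s["time"],s["opening"],np.round(s["contact_force"],1))
b=capture("wrist");cv2.imwrite("pics/w5.png",b["frame"][:,:,::-1])
print([ (np.round(d["position"],1),round(d["confidence"],2)) for d in spot_point("oil_bottle",b)[:2]])
E
```

```text
3.0 [ 0.5  0.  -0.7] [-0.51 -0.02 -0.01]
2.0 [ 0.6 -0.4 -0.2] [-0.47 -0.02 -0.03]
1.0 [ 0.9 -0.3 -0.8] [-0.47 -0.08  0.01]
0.0 [-2.5 -2.1  5.2] [0.17 0.43 0.23]
11.0083 85.80058259736506 [ 0.6 -0.2 -0.3]
[(array([ 307. , -154. ,   22.6]), 0.7), (array([585.5, -93.8,  66.4]), 0.6)]
```

View pics/w5.png

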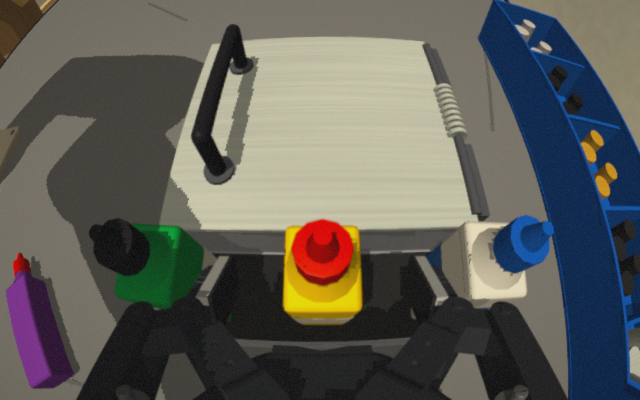

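```bash
cat >> h.py <<'E'
def bar(th,r=175,h=42): return W([105-r*np.cos(th)+h*np.sin(th),0,62+r*np.sin(th)+h*np.cos(th)])
E
python3 - <<'E'
from h import *
s=observe();M=np.array(s["eef_rot"])
move_l(s["ee_pos"]-130*M[:,0],vel=150)
M0=tool(0)
for th in(0,.5,1.047,1.1): print(ik(tcp(bar(th),M0),M0))
move_to(tcp(bar(0)+[0,0,130],M0),M0)
s=observe();p=capture("wrist");a=capture("side");b=capture("top");print(s["time"])
for q in(p,a,b):
  for t in["flap_pull","hinge_line","oil_bottle","white_bottle","green_bottle"]:
    print(t,[(np.round(d["position"],1),round(d["confidence"],2)) for d in spot_point(t,q)[:3]])
im=np.vstack([cv2.resize(a["frame"][120:270,240:440],(533,400),interpolation=3)])
cv2.imwrite("pics/s6.png",im[:,:,::-1])
E
```

```text
[-1.99969876e-02  2.53736139e-02  1.87478650e+00 -4.44089210e-16
  1.24143254e+00 -4.09969876e-02]
[-1.69262867e-02  5.65531592e-02  1.69119307e+00 -4.44089210e-16
  1.39384642e+00 -3.79262867e-02]
[-1.20295910e-02  2.42915276e-01  1.39033455e+00 -4.44089210e-16
  1.50834283e+00 -3.30295910e-02]
[-1.15589990e-02  2.66531780e-01  1.35822000e+00 -4.44089210e-16
  1.51684087e+00 -3.25589990e-02]
13.0833
flap_pull [(array([513.2,  40.9, 104.8]), 0.92)]
hinge_line [(array([686.2,  43.3,  62.3]), 0.78)]
oil_bottle [(array([586.3, -91.3,  66.3]), 0.92), (array([ 308.8, -155.1,   21.2]), 0.62)]
white_bottle [(array([673.4, -92.1,  60.8]), 0.81)]
green_bottle [(array([689.2,  46.4,  61.9]), 0.62), (array([505.1, -90.6,  61.9]), 0.61)]
flap_pull [(array([514.2,  39. ,  98.8]), 0.78)]
hinge_line [(array([687.9,  45.8,  63.2]), 0.97), (array([685.7,  48.9,  65.4]), 0.42), (array([590.7, -90.8,  61.9]), 0.2)]
oil_bottle [(array([ 516.2, -279. ,   26. ]), 0.83), (array([588.4, -90.5,  61.6]), 0.74), (array([ 371.9, -372. ,   -3.9]), 0.19)]
white_bottle [(array([673.1, -84.7,  63.1]), 0.61)]
green_bottle [(array([502.3, -89.9,  60.2]), 0.92), (array([ 5.866e+02,  4.040e+01, -5.000e-01]), 0.28)]
flap_pull [(array([515.8,  36.7, 105.1]), 0.93)]
hinge_line []
oil_bottle [(array([ 523.5, -274.6,   26.4]), 0.93), (array([ 312.8, -155.9,   19. ]), 0.85), (array([586.1, -91.8,  62.5]), 0.83)]
white_bottle [(array([670.2, -86.8,  64. ]), 0.49)]
green_bottle [(array([498.5, -93.3,  64.1]), 0.82)]
```

View pics/s6.png

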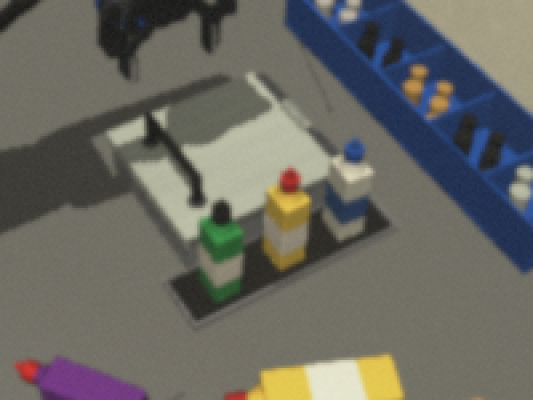

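```bash
python3 - <<'E'
from h import *
M=tool(0)
move_l(tcp(bar(0),M),M,vel=120);clamp();s=observe();print(s["time"],s["opening"],np.round(s["contact_force"],1))
for th in np.linspace(0,1.047,9)[1:]:
    move_l(tcp(bar(th),M),M,vel=70);s=observe();print(round(th,2),s["opening"],np.round(s["contact_force"],1),np.round(s["wrist_torque"],2))
pause(.3);s=observe();print(s["time"],s["ee_pos"]-tcp(bar(1.047),M))
p=capture("wrist");a=capture("side");b=capture("top")
for q in(p,a,b):
  for t in["flap_pull","hinge_line","flap"]:
    print(t,[(np.round(d["position"],1),round(d["confidence"],2)) for d in spot_point(t,q)[:2]])
im=np.vstack([cv2.resize(a["frame"][90:270,220:460],(600,450),interpolation=3)]);cv2.imwrite("pics/s7.png",im[:,:,::-1])
cv2.imwrite("pics/w7.png",p["frame"][:,:,::-1])
E
```

```text
15.9 9.817404620289224 [-9.2 -0.3  6. ]
0.13 9.95853162125394 [-9.6 -1.1 -2.9] [-0.12  1.78  0.14]
0.26 9.725163574659405 [-16.2   0.    2.6] [-0.1   2.57  0.08]
0.39 9.860875620982625 [-20.8  -0.6   4.5] [-0.09  3.64  0.04]
0.52 9.909484427719088 [-28.4   0.2  17. ] [0.01 4.66 0.08]
0.65 10.17246099418161 [-30.1   0.3  23.5] [0.07 5.04 0.06]
0.79 9.728671833431559 [-25.   1.  30.] [0.28 4.32 0.07]
0.92 9.77479348646589 [-17.4   2.8  23.8] [0.35 2.99 0.14]
1.05 9.758346420279384 [-10.8   3.6  16.9] [0.5  2.08 0.07]
20.0667 [0.34068261 0.98287152 4.13648672]
flap_pull [(array([640.1,  44.9, 237. ]), 0.88)]
hinge_line [(array([686.4,  51.4,  66.7]), 0.91)]
flap [(array([686.7,  43.9,  61.9]), 0.73)]
flap_pull [(array([641. ,  46.6, 233.7]), 0.85)]
hinge_line [(array([687.6,  42.7,  62.4]), 0.85)]
flap [(array([686.7,  42.7,  66.1]), 0.63)]
flap_pull [(array([638.5,  40.6, 237.3]), 0.85), (array([ 6.492e+02,  4.302e+02, -3.000e-01]), 0.43)]
hinge_line [(array([684.9,  46.8,  62.1]), 0.76), (array([503.3, -93.4,  66.1]), 0.32)]
flap [(array([687.6,  45.1,  63.8]), 0.65), (array([686.1,  44.7,  58.5]), 0.29)]
```

View pics/s7.png

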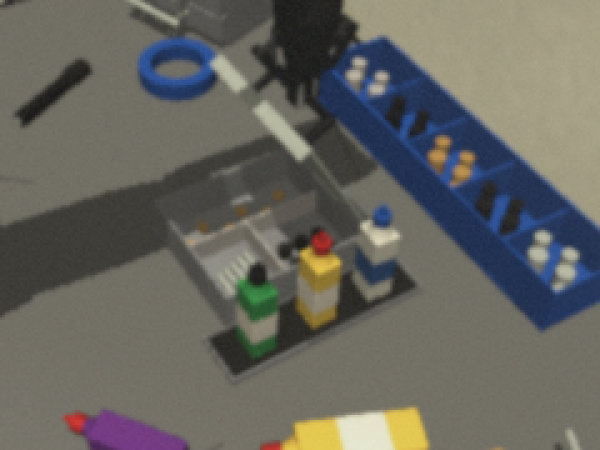

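View pics/w7.png

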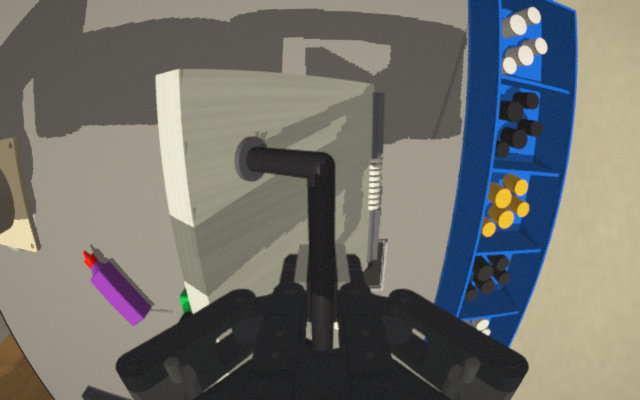

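```bash
python3 - <<'E'
from h import *
M=tool(0);s=observe()
move_l(tcp([635.8,s["ee_pos"][1],237.9],M),M,vel=30);pause(.3);s=observe()
print(s["time"],s["ee_pos"],s["opening"],np.round(s["contact_force"],1),np.round(s["wrist_torque"],2))
p=capture("wrist");a=capture("side");b=capture("top")
P=[];H=[]
for q in(p,a,b):
  for t,l in(("flap_pull",P),("hinge_line",H),("flap",H)):
    d=spot_point(t,q)
    if d: l.append(d[0]["position"]);print(t,np.round(d[0]["position"],1))
v=np.mean(P,0)-np.mean(H,0);print("angle",np.degrees(np.arctan2(v[2],-v[0]))-13.5)
def proj(X,w):
    if w is p:
        T=p["T_tool_cam"];Xt=np.array(s["eef_rot"]).T@(X-s["ee_pos"]);x=T[:3,:3].T@(Xt-T[:3,3])
        r=np.hypot(x[0],x[1]);an=np.arctan2(r,x[2]);K=p["mtx"];return [K[0][2]+K[0][0]*an*x[0]/r,K[1][2]+K[0][0]*an*x[1]/r]
    x=np.array(w["attitude"]).T@(X-w["position"]);K=w["mtx"];return [K[0][0]*x[0]/x[2]+K[0][2],K[1][1]*x[1]/x[2]+K[1][2]]
ims=[]
for w,(x0,y0) in((a,(280,100)),(p,(120,40))):
    k=4 if w is a else 1.5;sz=(100,130) if w is a else (270,260)
    im=cv2.resize(w["frame"][y0:y0+sz[0],x0:x0+sz[1]],None,fx=k,fy=k,interpolation=3)[:,:,::-1].copy()
    for deg,c in((56,(0,0,255)),(60,(0,255,0)),(64,(255,0,0))):
        th=np.radians(deg)
        pts=[proj(W([105-l*np.cos(th)+2*np.sin(th),y,62+l*np.sin(th)+2*np.cos(th)]),w) for l,y in((0,-98),(214,-98),(214,98),(0,98))]
        cv2.polylines(im,[np.int32((np.array(pts)-[x0,y0]+.5)*k)],False,c,1)
    ims.append(cv2.resize(im,(400,400*im.shape[0]//im.shape[1])))
h=max(i.shape[0] for i in ims)
cv2.imwrite("pics/o8.png",np.hstack([np.pad(i,((0,h-i.shape[0]),(0,0),(0,0))) for i in ims]))
E
```

```text
21.25 [634.98694259  44.42351495 218.85649457] 9.384027687286478 [-7.5 -0.  -0.7] [-0.03  1.28  0.06]
flap_pull [639.   44.6 237.8]
hinge_line [687.8  44.9  61.7]
flap [685.5  43.4  61.4]
flap_pull [638.2  43.3 231.8]
hinge_line [685.9  45.8  62.4]
flap [688.2  43.4  67. ]
flap_pull [634.9  42.6 236.3]
hinge_line [686.6  46.1  61.2]
flap [686.5  46.1  63.4]
angle 60.52023614152313
```

View pics/o8.png

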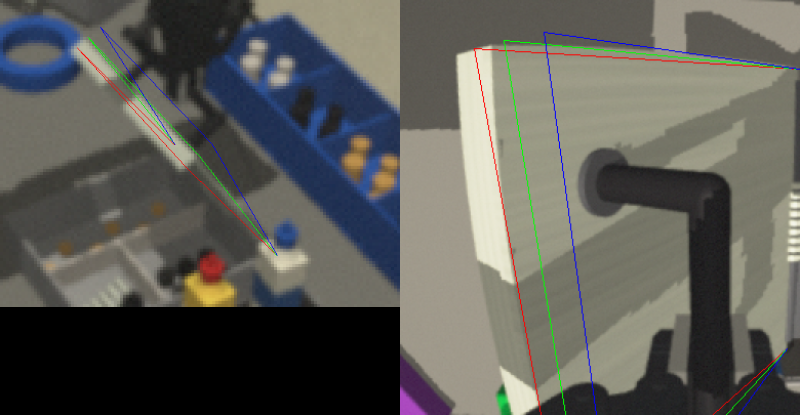

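```bash
python3 - <<'E'
from station import *
s=observe();print(s["time"],s["opening"],s["contact_force"]);hand_in()
E
```

```text
21.85 9.596880703800862 [-6.19019707 -0.18680198 -0.2394373 ]
the job is handed in; nothing more can be done
```

I stood the yellow bottle upright in its gap and let go of it. Then I pinched the flap's pull, lifted the flap to about 60° and handed in at 21.9 s, still holding it.

**Bottles:** The pictures after release, and again with the flap up, show the yellow, green and white bottles all standing in their places. I did not touch any of the other parts, but I made no separate check of their positions.

**Flap angle:** The checks agree only to about 2°:
- The networks' points for the pull and hinge gave 60.5°.
- The held pull position gave about 60.1°.
- The outline drawn over the side view fits about 60°.
- The outline drawn over the wrist view fits about 57–59°.

**Forces:** The wrist force peaked at about 39 N while I lifted the flap along its arc, because my estimate of the hinge position was slightly off. I eased that off at the end, and the holding force at hand-in was about 6 N.

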